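Drop the spent battery into the lever-lid box

TASK

Get rid of the dead battery that waits on the ramp of the grey collection box: press the steel lever paddle in front of the box fully down so the linked lid opens all the way, and keep it down until the battery has rolled inside. Then ease the lever back up slowly so that the lid settles shut without slamming, and move clear. Work it with the fingertips on the lever alone: do not touch or pick up the battery or the lid, and leave everything else on the console where it is.

Things in the scene. Friction and masses are not known exactly. Their poses are not given: they have to be found in the camera images.
- box: grey sheet-steel battery collection box fixed to the console, 140 (x) x 130 (y) x 100 mm high, walls 5 mm; origin at the centre of its underside; its -x side is the front, where the lever paddle sticks out towards the robot; +y is its left side, where a 66 mm wide ramp, inclined 15 degrees, slopes down into a notch in the left wall; the ramp reaches out to y = +155 mm and is at most 105 mm high. The inside floor is 5 mm up. The box's position and yaw vary
- paddle (a point): centre of the top face of the lever's paddle, a bare steel plate 50 (x) x 60 (y) x 6 mm, level at rest with its top 78 mm above the console, 150 mm in front of the box's centre and 50 mm to the box's right (80 mm before the front wall). Pressing moves this point down by 46 mm on an arc of 165 mm radius about the pivot, which lies behind it (towards the box's +x) and 12 mm lower at rest, on the box's right side.
- lever (a joint): angle of the lever (rad): 0 at rest, grows as the paddle is pressed down, stop at 0.28. A spring and the weight of the lid return it: about 2 to 5 N on the middle of the paddle holds it down, and if let go it flies back and the lid slams
- lid (a joint): opening angle of the lid (rad): 0 shut, 1.05 fully open; linked to the lever at 3.75 times its angle. It is hinged at the box's far (+x) top edge and opens upwards and away from the robot. Shutting gently means slower than about 2 rad/s over the last 0.25 rad, that is, the paddle rising at less than about 85 mm/s; 20 to 30 mm/s is safe
- lid_panel: bare aluminium lid plate 148 x 150 x 5 mm, its top 108 mm above the console when shut, with a 56 mm wide, 32 mm deep flap on its left side that hangs down across the notch and holds the battery back; origin on the hinge axis, x away from the lid's free edge, so the plate runs from the origin to x = -148 mm
- battery: small dry cell, 14.5 mm across, 50 mm long, axis along its own x and along the box's x at the start; origin at its centre. At the start it lies on the ramp against the lid's flap, about 79 mm left of the box's centre and 77 mm above the console; it rolls in by itself within about 1 s once the lid is raised, and drops to the box floor
- key_a: steel key, 56 x 24 x 4 mm, lying flat; origin on its underside. Bystander
- key_b: second steel key like the first, lying closer to the box front. Bystander
- bowl: green ceramic bowl, 110 mm across, 45 mm high; origin at its underside. Bystander
- dial_cover: white plastic thermostat dial cover, a stepped disc 82 mm across and 24 mm high; origin at its underside. Bystander
- phone_stand: clear acrylic phone stand, foot 85 x 70 mm, about 95 mm high; origin at its underside. Bystander
- shoehorn: wooden shoehorn, 180 mm long, 40 mm wide, 9 mm high, lying flat; origin at its underside. Bystander
- cologne: amber glass bottle, 48 mm across, 130 mm high, standing; origin at its underside. Bystander
Things that resemble listed ones, but are neither listed nor needed, are in the scene too. There is more than one size of the battery; the job needs the smallest.

How it is judged:
On the way, in this order (a step that is already met when the one before it is completed fails the run):
1. the lid is raised fully by the lever (value of joint lid above 0.92 rad), for 0.3 s.
2. the lid is shut again with the battery inside (x of battery in the frame of box between -0.068 and 0.068 m and y of battery in the frame of box between -0.063 and 0.06 m and z of battery in the frame of box below 0.05 m and value of joint lid below 0.06 rad and value of joint lever below 0.02 rad), for 0.2 s.
At the end, for the whole second after the job is handed in: The battery lies at rest inside the box (centre within the walls and less than 50 mm above the underside), the lid is shut (under 0.06 rad) and the lever is back up (under 0.02 rad) (all of step 2 and linear speed of battery below 0.03 m/s); the robot touches nothing.
It fails at once if the lid slammed (faster than 2 rad/s in the last 0.25 rad of closing) (value of joint lid below 0.25 rad and velocity of joint lid below -2 rad/s).
It fails at once if the robot touched the lid instead of using the lever (contact force between any of the fingers, the arm and lid_panel above 1 N).
It fails at once if the robot touched or lifted the battery (contact force between any of the fingers, the arm and battery above 0.3 N or z of battery in the frame of box above 0.11 m).
It fails at once if a bystander was moved by more than 15 mm (distance of any of key_a, key_b, bowl, dial_cover, phone_stand, shoehorn, cologne from where it was at the start of the episode above 0.015 m).
It also fails if it takes over 42 s, if anything falls off the work surface, if the arm or the gripper's body presses on something with over 40 N, if the wrist force passes 120 N, or if a joint passes its speed limit or range.

ROBOT

A 6-joint arm with a two-finger parallel gripper is mounted at the origin on the work surface. World frame = base frame: x ahead of the robot, y to its left, z up, the work surface at z = 0. Lengths are in m, angles in rad, forces in N, time in s.
With the tool pointing down it reaches from about 0.3 to 0.775 m from the base axis. Payload 14.6 kg.
Tool frame: the origin (TCP) lies between the finger pads; the fingertips stand 17 mm ahead of it and the grasp point (between the pads) lies 2 mm behind it (ctrl.tip_extent is the distance from the TCP to the fingertips, in m); z points along the fingers, y is the direction in which the jaws open and shut (so a half turn about z gives the same grasp; the last joint's range is limited). The gripper opens to 85 mm and grips with 20 to 120 N. Pads are 22 mm wide; open, the fingers measure 114 mm over their backs; the gripper's body (76 mm by 85 mm) begins 54 mm behind the grasp point. The pads swing forward as they close: fully open they stand 13 mm farther back than shut.
Start: joints at [-1.403, 0.3, 1.521, -0, 1.321, -0.067], TCP at [0.128, -0.535, 0.248] pointing down, gripper open.
Joint ranges: [-3.03, 3.03], [-0.79, 2.21], [0.23, 2.52], [-1.04, 4.18], [0, 3.07], [-2.55, 2.55]. Speed limits (rad/s): [2.22, 2.22, 2.57, 3.14, 3.14, 3.14].

INTERFACE

Orientations are given as a rotation vector (axis times angle).
In Python, from workcell import ctrl gives the robot as it stands. Calls block until the motion is done:
- ctrl.move_to(position, orientation): joint-space move of the TCP to a pose.
- ctrl.movel(position, max_speed=0.15, attitude=None): straight line of the TCP; attitude=None keeps the orientation; max_speed is the mean speed in m/s.
- ctrl.move_j(angles): joint-space move.
- ctrl.gripper_to(opening, grip_force=None): finger opening in m; grip_force is the grip in N (None keeps the last); returns when the fingers have stopped.
- ctrl.dwell(seconds).
- ctrl.inverse_kinematics(position, orientation): joint angles nearest the present ones, or None.
- ctrl.grab_frame(name): name is "side" or "top" or "wrist"; returns a dict with "image" (420x560x3 uint8, red, green, blue), "vertical_fov" (degrees; the focal length in pixels is half the picture's height over the tangent of half this angle, whatever the lens; pixels are square), "cx", "cy" (the principal point, pixels), "camera_from_world" (4x4, takes a point from world to camera coordinates). Camera axes: x right, y down, z forward; pixel columns grow to the right and rows downward; lengths in m; the calibration is good to about 2 mm. A picture is of the moment at which its call begins. There is no depth.
A pose or a line that the arm cannot do raises ctrl.Unreachable and nothing moves.
- ctrl.job_done(): hands the job in, once; it reports no verdict.
Readings, each from a call of its own:
- ctrl.read_time(): time.
- ctrl.read_joints(): joint angles.
- ctrl.read_qvel(): joint speeds.
- ctrl.read_joint_efforts(): joint torques, N m.
- ctrl.read_tcp_pos(): TCP position.
- ctrl.read_orientation(): TCP orientation.
- ctrl.read_ft_force(): force on the tool from outside, world axes, zero at the start.
- ctrl.read_torque(): the same for the moment, N m.
- ctrl.read_opening(): finger opening in m.
Only numpy, scipy, OpenCV 4.12 (cv2) and the standard library are available. Lean on these libraries where they do the work, as an engineer would, in place of code of your own. Each camera call takes 0.05 s, during which the arm holds its last target. There are 200 camera calls.

## Working session

There is one attempt and no reset: what is moved stays moved. The work goes in short steps, each a Python script; the robot and the scene stay as the last script left them, time stands still between calls to the robot, and variables do not carry over. Pictures are saved under pics/ and viewed, about 8 in all and at most 12, crops included, and the job is handed in when it is done.

```bash
mkdir -p pics
cat > h.py <<'E'
import numpy as np, cv2
from workcell import ctrl
def grab(n,save=None):
    f=ctrl.grab_frame(n)
    if save: cv2.imwrite('pics/'+save,cv2.cvtColor(f['image'],cv2.COLOR_RGB2BGR))
    return f
def foc(f): return f['image'].shape[0]/2/np.tan(np.radians(f['vertical_fov'])/2)
def ray(f,u,v,z):
    M=np.array(f['camera_from_world']);R,t=M[:3,:3],M[:3,3];c=-R.T@t
    d=R.T@np.array([(u-f['cx'])/foc(f),(v-f['cy'])/foc(f),1]);return c+d*(z-c[2])/d[2]
def proj(f,p):
    M=np.array(f['camera_from_world']);q=M[:3,:3]@np.array(p)+M[:3,3];return f['cx']+foc(f)*q[0]/q[2],f['cy']+foc(f)*q[1]/q[2]
E
python3 - <<'E'
from h import *
a=grab('top','top0.png');b=grab('side','side0.png')
for f in(a,b):
    M=np.array(f['camera_from_world']);print(-M[:3,:3].T@M[:3,3],f['vertical_fov'],f['cx'],f['cy'])
print(ctrl.read_orientation(),ctrl.read_time())
E
```

```text
[0.49127789 0.09059822 0.90708537] 54.97582265164316 280.21639831498436 206.99593632245052
[0.45402469 0.7071358  0.65750617] 56.667778962161066 277.68412304582205 208.81804296082663
[-3.11888150e+00 -3.67763044e-01  7.21137939e-05] 0.1
```

View pics/top0.png

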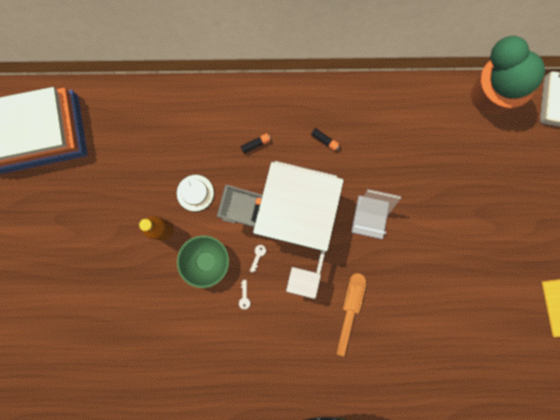

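View pics/side0.png

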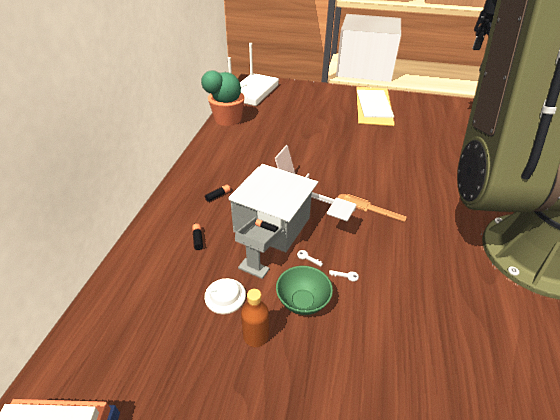

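The top view shows the box with its lid at about (299,205), the paddle at (304,283) and its arm running to (321,255). Candidates for the battery are the one on the ramp at (258,209), and two larger loose ones at (256,144) and (326,140). By the description it is the one on the ramp. White things that could be taken for the paddle are the lid (299,205), the dial cover (195,193) and the phone stand (372,215). The paddle is the small plate at (304,283), and I'll check it in a crop.

Run:
```python
from h import *
f=grab('top');im=f['image'];hsv=cv2.cvtColor(im,cv2.COLOR_RGB2HSV)
m=((hsv[...,1]<70)&(hsv[...,2]>150)).astype(np.uint8)
m=cv2.morphologyEx(m,cv2.MORPH_OPEN,np.ones((9,9)))
n,l,s,c=cv2.connectedComponentsWithStats(m)
out=cv2.cvtColor(im,cv2.COLOR_RGB2BGR)
for i in range(1,n):
    if not(240<c[i][0]<350 and 150<c[i][1]<310):continue
    ct=cv2.findContours((l==i).astype(np.uint8),0,2)[0][0];z=.108 if s[i][4]>2500 else .078
    w=np.array([ray(f,*p[0],z)[:2] for p in ct],np.float32)
    r=cv2.minAreaRect(w);bx=cv2.boxPoints(r);print(s[i][4],r,bx.tolist())
    for p in bx: cv2.circle(out,tuple(int(round(q)) for q in proj(f,[*p,z])),1,(0,0,255),-1)
cv2.imwrite('pics/crop.png',cv2.resize(out[150:320,170:410],None,fx=3.3,fy=3.3,interpolation=cv2.INTER_CUBIC))
```

```text
5709 ((0.6096934676170349, 0.04559081792831421), (0.15243837237358093, 0.15399359166622162), 74.98939514160156) [[0.5155833959579468, -0.00808560848236084], [0.6643223762512207, -0.04796960949897766], [0.703803539276123, 0.09926724433898926], [0.5550645589828491, 0.13915124535560608]]
766 ((0.45532503724098206, 0.03799506649374962), (0.06196076422929764, 0.0523904412984848), 77.92346954345703) [[0.4232279062271118, 0.013180823996663094], [0.47445887327194214, 0.002219798043370247], [0.4874221682548523, 0.06280931085348129], [0.436191201210022, 0.07377033680677414]]
```

View pics/crop.png

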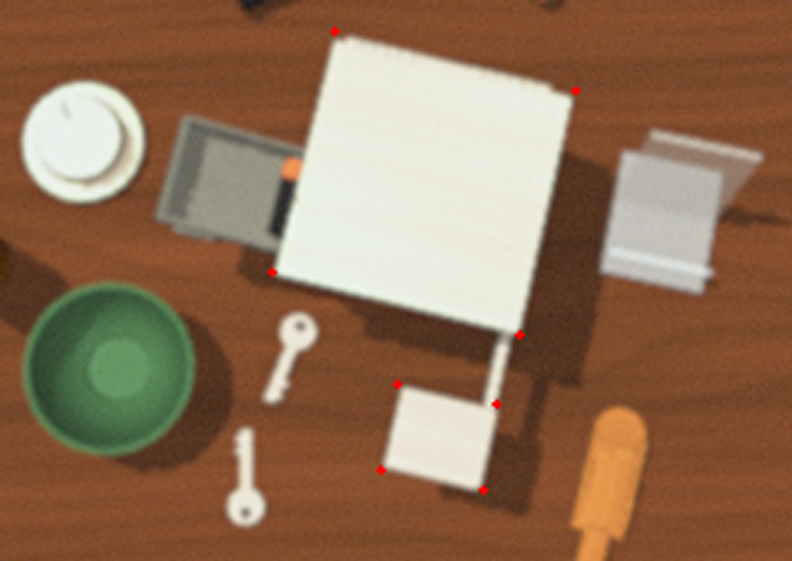

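Red corners fit the paddle and the lid well. The crop confirms the paddle, and the small battery lies against the flap. The paddle centre is (0.455, 0.038) and the box yaw is about -13.5°. Next I close the fingers, hover over the paddle and check.

Run:
```python
from h import *
ctrl.gripper_to(0.0)
e=ctrl.tip_extent; print('tip',e,ctrl.read_opening())
best=None
for yaw in(-.235,-.235+np.pi,-.235-np.pi):
    o=np.pi*np.array([np.cos(yaw/2),np.sin(yaw/2),0]); q=ctrl.inverse_kinematics([.453,.038,.13+e],o)
    print(yaw,q)
    if q is not None and (best is None or abs(q[5]+.067)<best[0]): best=(abs(q[5]+.067),o)
np.save('o.npy',best[1])
ctrl.move_to([.453,.038,.13+e],best[1])
print(ctrl.read_tcp_pos(),ctrl.read_ft_force(),ctrl.read_time())
grab('side','s1.png');grab('wrist','w1.png')
a=[cv2.imread('pics/'+n) for n in('s1.png','w1.png')]
cv2.imwrite('pics/c1.png',np.hstack([cv2.resize(a[0][120:300,190:430],(400,300),interpolation=2),cv2.resize(a[1],(400,300))]))
```

```text
tip 0.017 -0.00026767450830329
-0.235 [ 3.09011214e-03  2.08094172e-01  1.89252022e+00 -4.44089210e-16
  1.04097826e+00  1.80888644e+00]
2.9065926535897932 [ 3.09011214e-03  2.08094172e-01  1.89252022e+00 -4.44089210e-16
  1.04097826e+00 -1.33270621e+00]
-3.376592653589793 [ 3.09011214e-03  2.08094172e-01  1.89252022e+00 -4.44089210e-16
  1.04097826e+00 -1.33270621e+00]
[0.45318092 0.03746983 0.14709808] [-0.03438702 -0.10761052 -0.56933916] 3.2917
```

View pics/c1.png

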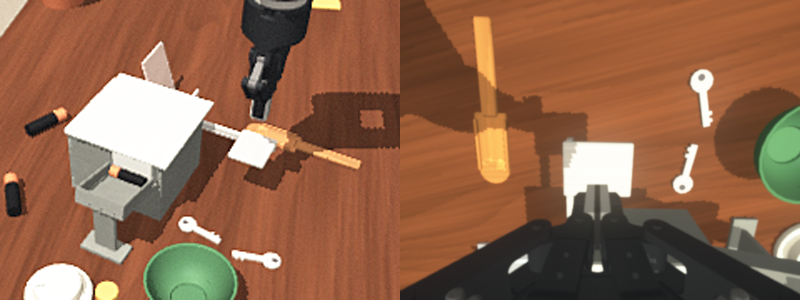

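Left: the closed fingers hover over the paddle. Right (wrist camera): the tips at (597,188) are over the plate at (600,165). I'll check that the wrist camera stays clear of the lid's sweep, then touch the paddle gently.

Run:
```python
from h import *
f=grab('wrist');M=np.array(f['camera_from_world']);print('cam',-M[:3,:3].T@M[:3,3],'axis',M[2,:3])
print('tip px',proj(f,[.453,.0375,.13]),'target px',proj(f,[.453,.0375,.078]))
hsv=cv2.cvtColor(f['image'],cv2.COLOR_RGB2HSV);m=((hsv[...,1]<60)&(hsv[...,2]>185)).astype(np.uint8)
m[:, :200]=0;m[290:]=0;m[:,350:]=0
n,l,s,c=cv2.connectedComponentsWithStats(m);i=1+np.argmax(s[1:,4]);x,y,w,h,_=s[i];print(s[i])
for p in((x,y),(x+w,y),(x,y+h),(x+w,y+h)):print(ray(f,*p,.078))
```

```text
cam [0.38174775 0.05488881 0.27367457] axis [ 0.28188272 -0.06806621 -0.95703141]
tip px (np.float64(275.38994560804343), np.float64(273.6321267309195)) target px (np.float64(275.51051877566067), np.float64(234.68785241143112))
[ 228  199   99   91 6782]
[0.4242743  0.01522957 0.078     ]
[0.4381091  0.07272342 0.078     ]
[ 0.48301074 -0.00148184  0.078     ]
[0.4980533  0.06105021 0.078     ]
```

Camera sits on the robot side, clear of the lid, and the wrist view agrees on the paddle's position. Pressing.

Run:
```python
from h import *
e=.017;d=np.array([np.cos(-.235),np.sin(-.235)]);p0=np.array([.453,.0375])
ctrl.movel([*p0,.084+e],.08)
b=ctrl.read_ft_force()[2]
for k in range(1,30):
    z=.084-.008*k if k<5 else .052-.003*(k-4)
    s=min(max((.078-z)/.046,0),1)
    ctrl.movel([*(p0+d*.003*s),z+e],.06)
    F=ctrl.read_ft_force()[2]-b; print(round(z,4),round(F,2),round(ctrl.read_tcp_pos()[2]-e,4))
    if F>14 or z<.028: break
ctrl.dwell(.5);grab('side','s2.png');ctrl.dwell(1.2);grab('side','s3.png');grab('top','t3.png')
print(ctrl.read_ft_force()-0,ctrl.read_time())
a=[cv2.imread('pics/'+n) for n in('s3.png','t3.png')]
cv2.imwrite('pics/c3.png',np.hstack([cv2.resize(a[0][120:300,190:430],(400,300),interpolation=2),cv2.resize(a[1][150:330,190:430],(400,300),interpolation=2)]))
```

```text
0.076 3.04 0.076
0.068 3.9 0.068
0.06 3.32 0.0601
0.052 3.06 0.0521
0.049 3.07 0.0491
0.046 2.68 0.0459
0.043 3.71 0.0428
0.04 2.55 0.0398
0.037 2.51 0.0368
0.034 2.42 0.0338
0.031 13.65 0.0314
0.028 45.11 0.0303
[-15.86769343  -2.08653861  44.54930861] 9.15
```

View pics/c3.png

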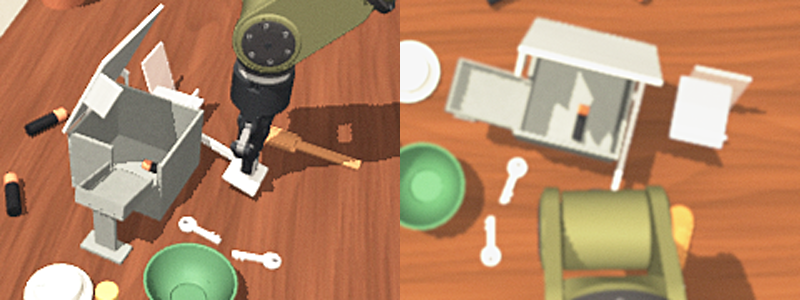

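The stop was reached at about z = 0.031, where the force jumped. The lid is fully open, and the battery is on the box floor at (583,125) in the top crop. Nothing else has moved. Now easing up.

Run:
```python
from h import *
e=.017;d=np.array([np.cos(-.235),np.sin(-.235)]);p0=np.array([.453,.0375])
ctrl.movel([*(p0+d*.003),.034+e],.01); print(ctrl.read_ft_force())
ctrl.movel([*p0,.084+e],.015)
print(ctrl.read_ft_force(),ctrl.read_tcp_pos(),ctrl.read_time())
ctrl.movel([*p0,.15+e],.1)
ctrl.move_to([.33,-.25,.25],ctrl.read_orientation())
ctrl.dwell(.3)
grab('side','s4.png');grab('top','t4.png');print(ctrl.read_ft_force(),ctrl.read_time())
a=[cv2.imread('pics/'+n) for n in('s4.png','t4.png')]
cv2.imwrite('pics/c4.png',np.hstack([cv2.resize(a[0][120:300,190:430],(400,300),interpolation=2),cv2.resize(a[1][150:330,190:430],(400,300),interpolation=2)]))
```

```text
[-1.53857778 -0.72078727  2.42580471]
[ 0.70181602 -0.05831048 -1.24674382] [0.45300757 0.03748873 0.10098125] 13.3917
[-0.02122799  0.03029826  0.15640041] 15.825
```

View pics/c4.png

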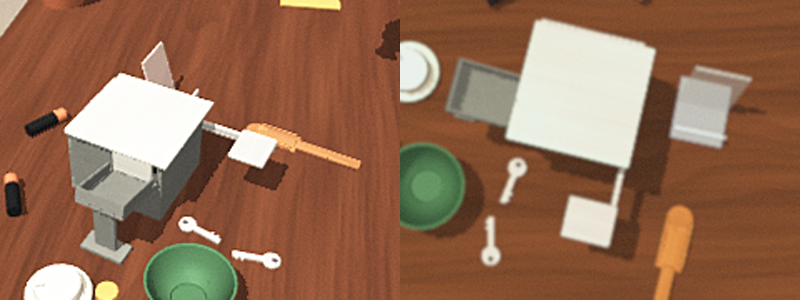

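The lid is shut, the lever is up, the ramp is empty and the bystanders are where they were. The arm is clear, so I'm handing in.

```bash
python3 -c "
from workcell import ctrl
ctrl.job_done();print(ctrl.read_time())"
```

```text
the job is handed in; nothing more can be done
the job is handed in; nothing more can be done
```

The dead battery is in the collection box and the job is handed in; no verdict was reported. I pressed the paddle to its stop with closed fingertips, held it for about 2 s, and eased it back up at about 15 mm/s mean.

**Checks that passed**
- While the lever was held down, the pictures showed the lid fully open and the battery on the box floor.
- The last pictures, taken before hand-in, showed the lid shut, the lever level, the ramp empty and the bystanders where they had been. The wrist force was about 0 N and the clock read 15.8 s.

**Not as planned or not measured**
- My press went one 3 mm step past the stop. The fingertip force on the lever peaked at about 45 N, above the 14 N I aimed for but well under the 120 N wrist limit. The 40 N limit covers the arm and gripper body, and only the fingertips were meant to touch the lever.
- I could not read the lid's closing speed directly. The slow rise of the paddle, and the fingers still at the paddle until it levelled, are my evidence that the lid did not slam.

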